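Hold the good valve cover over the engine

TASK

Two valve covers lie between the racks: put the one with the bar-shaped tag, which failed inspection, flat and right way up in the reject tray and let go of it. Then carry the one with the round tag over to the engine and finish holding it there, level, centred and square over its seat, hovering about 15 mm above the tips of the two locating pins: it must never touch the engine, and the program ends with the cover still gripped and still. Go over the racks without the covers touching them, and leave the racks and everything else on the bench where they are.

Things in the scene. Friction and masses are not known exactly. Their poses are not given: they have to be found in the camera images.
- cover_pass: The good aluminium valve cover: upside-down open box 104 (x) x 70 (y) x 30 mm, walls 6, 0.25 kg; on top in the middle a solid grip rib 40 (x) x 22 (y) x 26 mm, top at 56 mm. Origin: centre of underside, z up. Starts open side down between the racks. Mark: flat dark steel ROUND tag, 26 mm across, on top at the +x end. Which cover lies nearer the robot varies.
- cover_reject: The failed aluminium valve cover: upside-down open box 104 (x) x 70 (y) x 30 mm, walls 6, 0.25 kg; on top in the middle a solid grip rib 40 (x) x 22 (y) x 26 mm, top at 56 mm. Origin: centre of underside, z up. Starts open side down between the racks. Mark: flat dark steel BAR tag, 16 x 62 mm, across the width on top at the +x end.
- engine: Small finned aluminium engine, cylinder up, fixed, left or right of the lane between the racks (varies, with its yaw). Foot 160 (x) x 150 (y) mm, shaft stub to x +100, these below 70 mm high; barrel 124 x 104 mm; on top the flat cover seat 112 (x) x 80 (y) mm, 150 mm above the bench. Origin: centre of its underside; x along the seat's long side, z up.
- engine_pins (a point): Point over the middle of the engine's seat, level with the tips of its two steel locating pins (8 mm thick, 10 mm tall, at two diagonal corners of the seat): 160 mm above the bench. Axes as the engine's. The cover fits either way round: its long side along the seat's long side.
- tray: Reject tray: open grey steel tray fixed to the bench, on the other side of the lane from the engine; outside 210 mm (x) by 170 mm (y) by 45 mm high, walls and floor 4 mm, empty. Origin: centre of its underside; z up.
- socket_rack: Loose rack beside the lane: black bar 220 mm (x) by 40 mm with five upright steel sockets, 96 mm high in all, 1.6 kg. Origin: centre of its underside. To be carried over, not moved.
- punch_block: Loose wooden block on the other side of the lane, 220 mm (x) by 44 mm by 40 mm with five upright steel punches, 96 mm high in all, 1.6 kg. Origin: centre of its underside. To be carried over, not moved.
- oil_bottle: Bystander: black bottle 60 mm across, 150 mm high, beyond the lane, to the right. Origin: centre of underside.
- bolt_jar: Bystander: jar 64 mm across, 75 mm high, beyond the lane. Origin: centre of underside.
- spare_piston: Bystander: aluminium piston 60 mm across, 45 mm high, beyond the lane. Origin: centre of underside.
- screwdriver: Bystander: screwdriver lying beyond the lane, to the left. Origin on its underside.
- wrench: Bystander: 160 mm wrench lying near the robot. Origin on its underside.
- marker: Bystander: black marker pen, 120 mm, lying near the robot. Origin on its underside.
Not all that is in view belongs to the job. What is shaped like the cover_reject but pink or yellow is not meant.

How it is judged:
On the way:
1. the bar-tag cover lies flat in the reject tray, let go (x of cover_reject in the frame of tray between -0.09 and 0.09 m and y of cover_reject in the frame of tray between -0.07 and 0.07 m and z of cover_reject in the frame of tray below 0.012 m and angle between cover_reject's own z axis and vertical below 0.15 rad and contact force between cover_reject and the fingers below 0.1 N and linear speed of cover_reject below 0.03 m/s), for 0.3 s.
At the end, for the whole second after the job is handed in: Bar-tag cover flat on the tray floor, centre within 90 x 70 mm of its middle, let go, at rest. Round-tag cover held still in the fingers, underside 5-30 mm over the pin tips, centre within 10 mm, square within 0.14 rad either way round, tilt under 0.10 rad, not touching the engine (all of step 1 and z of cover_pass in the frame of engine_pins between 0.005 and 0.03 m and horizontal distance between cover_pass and engine_pins below 0.01 m and angle between the x axis of cover_pass and the x axis of engine, either way round below 0.14 rad and angle between cover_pass's own z axis and vertical below 0.1 rad and linear speed of cover_pass below 0.02 m/s and angular speed of cover_pass below 0.15 rad/s and contact force between cover_pass and the fingers above 1 N and contact force between cover_pass and engine below 0.05 N); the arm keeps its last pose, push and grip.
It fails at once if the round-tag cover touches the engine (contact force between cover_pass and engine above 0.5 N).
It fails at once if a cover touches one of the racks (contact force between any of cover_pass, cover_reject and socket_rack above 0.5 N or contact force between any of cover_pass, cover_reject and punch_block above 0.5 N).
It fails at once if a rack is shifted by more than 15 mm or tipped (distance of any of socket_rack, punch_block from where it was at the start of the episode above 0.015 m or angle between any of socket_rack, punch_block's own z axis and vertical above 0.2 rad).
It fails at once if another thing on the bench is shifted by more than 20 mm (distance of any of oil_bottle, bolt_jar, screwdriver, wrench, marker, spare_piston from where it was at the start of the episode above 0.02 m).
It also fails if it takes over 64 s, if anything falls off the work surface, if the arm or the gripper's body presses on something with over 40 N, if the wrist force passes 120 N, or if a joint passes its speed limit or range.

ROBOT

A 7-joint arm with a two-finger parallel gripper is mounted at the origin on the work surface. World frame = base frame: x ahead of the robot, y to its left, z up, the work surface at z = 0. Lengths are in m, angles in rad, forces in N, time in s.
With the tool pointing down it reaches from about 0.4 to 0.85 m from the base axis. Payload 10.4 kg.
Tool frame: the origin (TCP) lies between the finger pads; the fingertips stand ahead of it and the grasp point (between the pads) lies 3 mm ahead of it (r.tips_ahead is the z of the fingertips in the tool frame, in m); z points along the fingers, y is the line along which they close (so a half turn about z gives the same grasp; the last joint's range is limited). The gripper opens to 87 mm and grips with 3 to 60 N. Pads are 19 mm wide; open, the fingers measure 117 mm over their backs; the gripper's body (75 mm by 190 mm) begins 51 mm behind the grasp point.
Start: joints at [-1.144, 0.332, -0.065, 1.46, 0.022, 1.35, -0.088], TCP at [0.272, 0.563, 0.245] pointing down, gripper open.
Joint ranges: [-2.6, 2.6], [-0.5, 2.12], [-1.47, 1.34], [0.16, 2.42], [-1.27, 4.41], [0.06, 2.06], [-2.6, 2.6]. Speed limits (rad/s): [2.22, 2.22, 2.79, 2.79, 3.14, 3.14, 3.14].

INTERFACE

Orientations are given as a unit quaternion [x, y, z, w].
In Python, from bench import telemetry, camera, get_calibration, r gives the robot as it stands.
- The arm moves only by the tool drive_tool, never from a script. Its argument "series" is one flat list of numbers, 7 for each row, row after row: the turn, a rotation vector about the tool's x, y, z in units of 5 degrees (1.0 is 5 degrees), then the shift along the tool's x, y, z in units of 40 mm (1.0 is 40 mm), then the opening, from -1 (shut) to 1 (fully open). A call has 1 to 10 rows; each row is the pose to reach, as a shift and turn from the pose commanded when the call began, along the tool's axes at that moment; what a row does not reach only later rows make up. A row lasts 1/12 s, in which the tool goes at most 41.7 mm and 7.16 degrees, less where a joint would pass 70% of its speed; a pose out of reach is approached as far as the arm can. A call with a gripper value outside its range is refused whole. The fingers move at their own pace and stop on an object; "grip_force" is the grip in N (left out, the last holds). Time passes only in rows, so rows that repeat a pose let the fingers close. It gives the time, the measured TCP pose, the force, the opening and the grip force at its end, in the units of the state.
- telemetry.read_state(): the state, without advancing time (a new reading comes with each control period).
- camera(name): name is "side" or "top"; returns the picture (480x640x3 uint8, red, green, blue); there is no depth.
- get_calibration(name): a dict with "fovy" (degrees; the focal length in pixels is half the picture's height over the tangent of half this angle, whatever the lens; pixels are square), "cx", "cy" (the principal point, pixels), "dist" ([k1, k2, p1, p2, k3] as OpenCV has them; the pictures are not rectified), "xyz" and "rotation" of the camera in the world. Camera axes: x right, y up, looking along -z (the intrinsics and any distortion apply to the point x, -y, -z); pixel columns grow to the right and rows downward; lengths in m; the calibration is good to about 2 mm. A picture is of the moment at which its call begins. get_calibration takes no time and is no camera call.
- r.close_job(): hands the job in; it is judged then, once.
The state is a dict: "time": time; "joint_positions": joint angles; "joint_vel": joint speeds; "joint_torque": joint torques, N m; "ee_pos": TCP position; "eef_rot": TCP orientation; "ft_force": force on the tool from outside, world axes, zero at the start; "torque": the same for the moment, N m; "width": finger opening in m; "grip_force": force on a finger pad.
Only numpy, scipy, OpenCV 4.12 (cv2) and the standard library are available. Lean on these libraries where they do the work, as an engineer would, in place of code of your own. Each camera call takes 0.05 s, during which the arm holds its last target. There are 200 camera calls.

## Working session

There is one attempt and no reset: what is moved stays moved. The work goes in short steps, Python scripts to look and compute and a tool call to move; the robot and the scene stay as the last step left them, time stands still between calls to the robot, and variables do not carry over. Pictures are saved under pics/ and viewed, at most 10 in all, crops included, and the job is handed in when it is done.

Besides the shell and the picture viewer there is one more tool, called after "Request:" by a JSON object that holds its "api" and its "payload", one argument or row to a line. drive_tool: Moves the arm, as the interface text tells. Its arguments: {"type":"object","properties":{"series":{"type":"array"},"grip_force":{"type":"number"}},"required":["series"]}

```bash
mkdir -p pics; ls
python3 - <<'E'
from bench import telemetry, camera, get_calibration, r
import cv2
for n in("top","side"):
    cv2.imwrite(f"pics/{n}0.png",camera(n)[:,:,::-1]); print(n,get_calibration(n))
s=telemetry.read_state(); print(s["time"],s["ee_pos"],s["eef_rot"],s["width"],r.tips_ahead)
E
```

```text
pics
top {'fovy': 56.50572732154306, 'cx': 319.5819634942231, 'cy': 240.39498452736711, 'dist': array([-0.03724729,  0.        ,  0.        ,  0.        ,  0.        ]), 'xyz': array([ 0.46808715, -0.00859928,  1.02367948]), 'rotation': array([-0.03260053,  0.01998347,  0.71609512, -0.69695455])}
side {'fovy': 53.68248100125042, 'cx': 320.4127594491876, 'cy': 234.86793226597342, 'dist': array([-0.08435993,  0.        ,  0.        ,  0.        ,  0.        ]), 'xyz': array([-0.02413852, -0.50230861,  0.82193354]), 'rotation': array([ 0.36406174, -0.16183859, -0.36585178,  0.84108251])}
0.1 [0.27156779 0.562555   0.24384787] [ 2.22975021e-01  9.74823949e-01 -6.28613856e-04 -1.14785417e-04] 0.08711772750834981 0.022
```

View pics/top0.png

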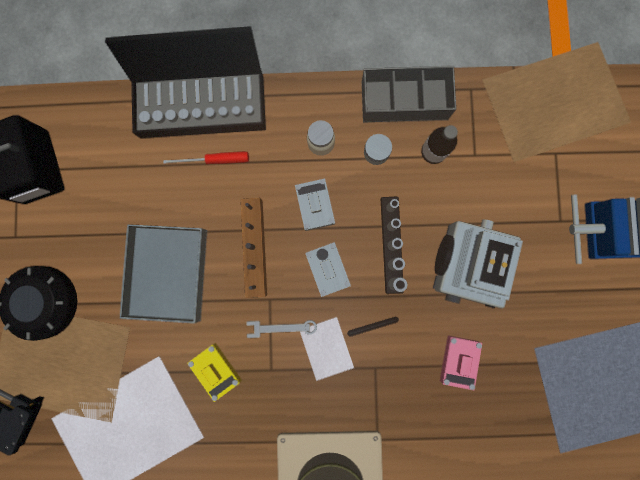

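View pics/side0.png

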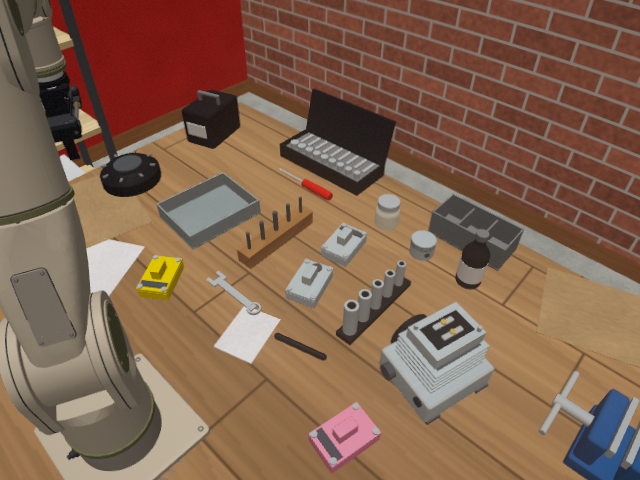

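The top picture shows these cover-like things: the bar-tag cover at (314,204), the round-tag cover at (328,270), and the yellow (213,372) and pink (462,362) decoys. The engine is at (480,262) on the right, the tray at (163,273) on the left. I choose the bar-tag cover at (314,204) first, and check it in a close crop.

```bash
cat > h.py <<'E'
import numpy as np, cv2
from scipy.spatial.transform import Rotation as R
from bench import telemetry, camera, get_calibration, r
def cal(n):
    c=get_calibration(n); f=240/np.tan(np.radians(c["fovy"]/2))
    K=np.array([[f,0,c["cx"]],[0,f,c["cy"]],[0,0,1.]])
    W=R.from_quat(c["rotation"]).as_matrix()@np.diag([1,-1,-1])
    return K,np.array(c["dist"]),W,np.array(c["xyz"])
def ray(n,uv,z):
    K,d,W,p=cal(n); q=cv2.undistortPoints(np.array(uv,float).reshape(-1,1,2),K,d)[:,0]
    v=np.c_[q,np.ones(len(q))]@W.T; return p+v*((z-p[2])/v[:,2])[:,None]
def proj(n,X):
    K,d,W,p=cal(n); c=(np.atleast_2d(X)-p)@W
    return cv2.projectPoints(c,np.zeros(3),np.zeros(3),K,d)[0][:,0]
E
python3 - <<'E'
import cv2
a=cv2.imread("pics/top0.png")
x=cv2.resize(a[170:310,285:365],None,fx=4.25,fy=4.25,interpolation=cv2.INTER_CUBIC)
y=cv2.resize(a[210:315,430:530],None,fx=4.25,fy=4.25,interpolation=cv2.INTER_CUBIC)
o=cv2.copyMakeBorder(y,0,x.shape[0]-y.shape[0],0,0,cv2.BORDER_CONSTANT)
o=cv2.hconcat([x,o]); print(o.shape); cv2.imwrite("pics/crop1.png",o)
E
```

```text
(595, 765, 3)
```

View pics/crop1.png

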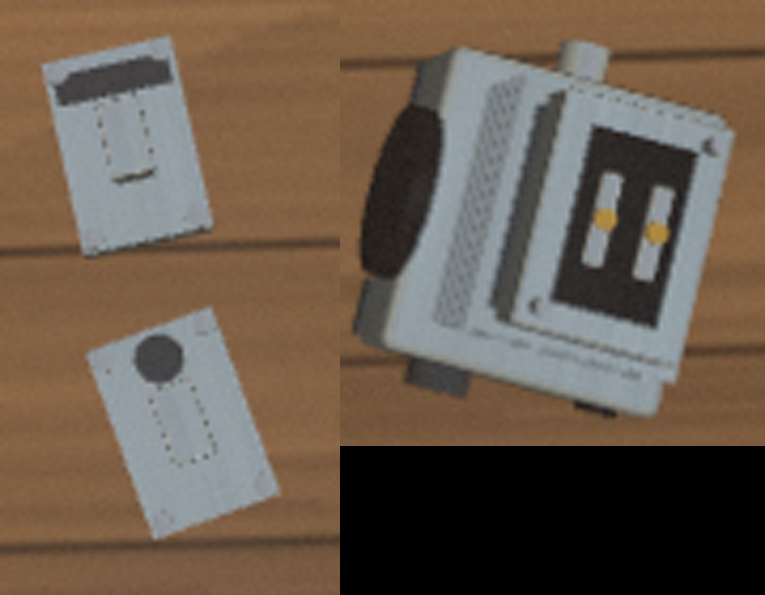

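The crop confirms it: the bar tag is on the upper cover (crop 108,80) and the round tag on the lower one (158,358). The engine seat has pin tips at crop (709,147) and (537,305).

```bash
python3 - <<'E'
from h import *
np.set_printoptions(precision=4,suppress=True)
def rep(name,pts,z):
    P=ray("top",pts,z)[:,:2]; e=[np.linalg.norm(P[i]-P[i-1]) for i in range(len(P))]
    b=cv2.minAreaRect((P*1000).astype(np.float32)); print(name,P.mean(0),np.round(e,3))
    print("  rect c",np.array(b[0]),b[1],b[2]); return P
A=np.array
rej=rep("rej",A([(42,65),(171,38),(213,228),(88,255)])/4.25+[285,170],.03)
pas=rep("pass",A([(87,352),(210,308),(280,492),(156,538)])/4.25+[285,170],.03)
for n,P in(("rej",rej),("pass",pas)):
    d=(P[0]+P[1]-P[2]-P[3]); print(n,"yaw x",np.degrees(np.arctan2(d[1],d[0])))
o=A([340,0]); f=lambda p:(A(p)-o)/4.25+[430,210]
S=rep("seat",f([(565,85),(733,130),(670,380),(508,320)]),.15)
d=(S[0]+S[1]-S[2]-S[3]); print("seat yaw",np.degrees(np.arctan2(d[1],d[0])))
p=ray("top",f([(709,147),(537,305)]),.16)[:,:2]; print("pins",p,p.mean(0),np.linalg.norm(p[0]-p[1]),np.degrees(np.arctan2(*(p[0]-p[1])[::-1])))
rep("tray",[(125,226),(205,227),(202,322),(122,320)],.045)
rep("sock",[(382,197),(399,197),(405,292),(386,293)],.02)
# tips of sockets / punches height .096
print(ray("top",[(395,203),(400,285),(250,206),(250,287)],.096)); 
# side check
for n,c in(("rej",rej.mean(0)),("pass",pas.mean(0)),("seat",S.mean(0)),("pins",p.mean(0))):
    print(n,proj("side",[*c,.056 if n in("rej","pass") else .15]))
print("toolR",R.from_quat(telemetry.read_state()["eef_rot"]).as_matrix())
E
python3 - <<'E'
import cv2
a=cv2.imread("pics/side0.png")
x=cv2.resize(a[210:310,280:380],None,fx=4,fy=4,interpolation=cv2.INTER_CUBIC)
y=cv2.resize(a[290:390,395:495],None,fx=4,fy=4,interpolation=cv2.INTER_CUBIC)
cv2.imwrite("pics/crop2.png",cv2.hconcat([x,y]))
E
```

```text
rej [0.6238 0.0158] [0.104 0.07  0.104 0.067]
  rect c [623.7476  16.5124] (104.41043090820312, 69.951171875) 10.71964168548584
pass [ 0.4774 -0.009 ] [0.103 0.069 0.103 0.069]
  rect c [477.6475  -9.0487] (103.6515884399414, 68.85130310058594) 18.943252563476562
rej yaw x 11.449778576068635
pass yaw x 19.04032014034752
seat [ 0.4783 -0.3363] [0.112 0.08  0.119 0.079]
  rect c [ 476.4477 -336.0868] (80.07569885253906, 119.02117919921875) 73.33125305175781
seat yaw -16.97466216877509
pins [[ 0.5139 -0.3757]
 [ 0.4445 -0.2933]] [ 0.4792 -0.3345] 0.10764731368918923 -49.87471188033974
tray [0.4776 0.3555] [0.208 0.181 0.209 0.179]
  rect c [477.5595 356.0841] (181.20872497558594, 209.0146942138672) 87.68122100830078
sock [ 0.5296 -0.1564] [0.216 0.038 0.214 0.042]
  rect c [ 529.6736 -157.4338] (216.44248962402344, 42.425045013427734) 0.2624872028827667
[[ 0.6115 -0.1528  0.096 ]
 [ 0.4405 -0.1565  0.096 ]
 [ 0.614   0.1515  0.096 ]
 [ 0.4445  0.154   0.096 ]]
rej [[343.9991 232.8898]]
pass [[308.9114 271.319 ]]
seat [[445.4767 329.5664]]
pins [[444.8784 328.6539]]
toolR [[-0.9006  0.4347 -0.0005]
 [ 0.4347  0.9006 -0.0012]
 [-0.0001 -0.0013 -1.    ]]
```

View pics/crop2.png

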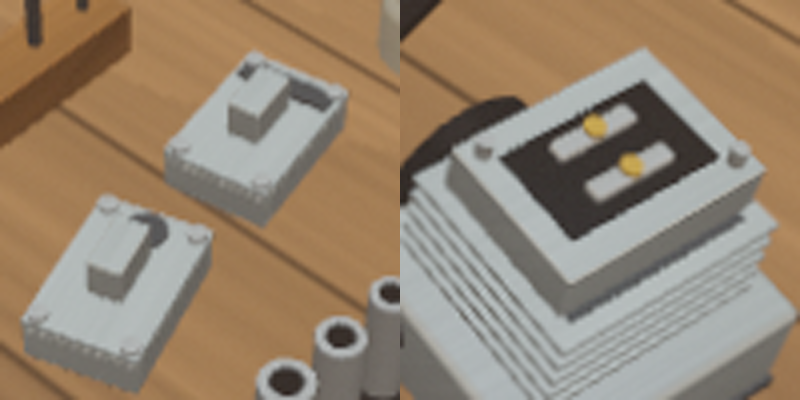

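Both rib tops in the side crop, at about (345,232) and (310,272), agree with the positions measured from the top view to about 1 px. Next I refine the engine pose with both cameras and work out the first move.

```bash
cat >> h.py <<'E'
def go(x,y,z,ydir):
    "units to move so tool is down at x,y,z with its y axis along ydir (deg, mod 180)"
    s=telemetry.read_state(); T=R.from_quat(s["eef_rot"]).as_matrix(); a=np.radians(ydir); yy=np.array([np.cos(a),np.sin(a),0])
    if yy@T[:,1]<0: yy=-yy
    zz=np.array([0,0,-1.]); G=np.c_[np.cross(yy,zz),yy,zz]
    print("t %.2f"%s["time"],"turn",np.round(R.from_matrix(T.T@G).as_rotvec(degrees=True)/5,2),"shift",np.round(T.T@(np.array([x,y,z])-s["ee_pos"])/.04,2),"q",np.round(s["joint_positions"],2),"w %.4f"%s["width"])
E
python3 - <<'E'
from h import *
from scipy.optimize import least_squares
A=np.array
tp=(A([(565,85),(733,130),(709,147),(537,305),(508,320)])-[340,0])/4.25+[430,210]
sd=(A([(448,165),(645,47),(768,172),(568,290),(484,150),(738,152)])-[400,0])/4+[395,290]
# model: +x far; corners FL,FR,NR,NL
def X(p):
    c,s=np.cos(p[2]),np.sin(p[2]); w=lambda x,y,z:[p[0]+c*x-s*y,p[1]+s*x+c*y,z]
    fl,fr,nr,nl=[w(a*.056,b*.04,.15) for a,b in((1,1),(1,-1),(-1,-1),(-1,1))]
    pf,pn=w(p[3],-p[4],.158),w(-p[3],p[4],.158)
    return fl,fr,nr,nl,pf,pn
def res(p):
    fl,fr,nr,nl,pf,pn=X(p)
    t=proj("top",[fl,fr,pf,pn,nl])-tp; s=proj("side",[nl,fl,fr,nr,pn,pf])-sd
    return np.r_[t.ravel(),s.ravel()]
o=least_squares(res,[.478,-.335,-.29,.046,.03],loss="soft_l1"); print(o.x,np.degrees(o.x[2])); print(np.round(res(o.x).reshape(-1,2),1).tolist())
go(.624,.016,.13,101.2)
E
```

```text
[ 0.47906976 -0.33845922 -0.28885199  0.04580279  0.02941043] -16.550000195036652
[[0.7, 0.4], [0.6, 0.3], [1.6, -0.3], [1.7, 0.4], [0.6, 0.5], [-0.1, -3.9], [-0.9, -0.3], [-0.5, -0.5], [0.1, -0.7], [0.1, -1.1], [-0.4, -0.0]]
t 0.10 turn [-0.01 -0.   -7.39] shift [-13.87  -8.47   2.86] q [-1.14  0.33 -0.06  1.46  0.02  1.35 -0.09] w 0.0871
```

Request:
{"api": "drive_tool", "payload": {
  "series": [0,0,-0.7,-0.8,-0.5,0,1,0,0,-1.4,-1.6,-1.0,0,1,0,0,-2.1,-2.5,-1.5,0,1,0,0,-2.9,-3.3,-2.0,0,1,0,0,-3.6,-4.2,-2.5,0,1,0,0,-4.4,-5.0,-3.1,0,1,0,0,-5.1,-5.9,-3.6,0,1,0,0,-5.9,-6.7,-4.1,0,1,0,0,-6.6,-7.5,-4.6,0,1,0,0,-7.4,-8.4,-5.1,0,1],
  "grip_force": 25
}}

```text
time: 0.93
ee_pos: [0.4857, 0.2317, 0.2445]
eef_rot: [-0.1, 0.995, 0.0, -0.0]
ft_force: [0.4, 0.3, -0.3]
width: 0.0871
grip_force: 0.0
```

```bash
python3 -c "
from h import *
go(.624,.016,.13,101.2)"
```

```text
t 0.93 turn [ 0.   -0.    0.05] shift [-2.32 -5.97  2.86] q [-0.65  0.14  0.13  1.7  -0.02  1.31  1.26] w 0.0871
```

Request:
{"api": "drive_tool", "payload": {
  "series": [0,0,0,-0.3,-0.8,0,1,0,0,0,-0.7,-1.7,0,1,0,0,0,-1.0,-2.6,0,1,0,0,0,-1.4,-3.5,0,1,0,0,0,-1.7,-4.4,0,1,0,0,0,-2.0,-5.2,0.3,1,0,0,0,-2.3,-5.9,0.9,1,0,0,0,-2.3,-5.9,1.7,1,0,0,0,-2.3,-5.9,2.2,1,0,0,0,-2.3,-5.9,2.2,1]
}}

```text
time: 1.77
ee_pos: [0.6191, 0.0189, 0.1512]
eef_rot: [-0.097, 0.995, -0.0, -0.004]
ft_force: [-0.9, 0.2, -0.6]
width: 0.0871
grip_force: 0.0
```

```bash
python3 -c "
from h import *
go(.624,.016,.056,101.2)
a=camera('side'); b=camera('top')
x=cv2.resize(a[170:290,290:410],None,fx=4,fy=4); y=cv2.resize(b[150:250,260:340],None,fx=4,fy=4)
y=cv2.copyMakeBorder(y,0,80,0,0,cv2.BORDER_CONSTANT)
cv2.imwrite('pics/g1.png',cv2.hconcat([x,y])[:,:,::-1])"
```

```text
t 1.77 turn [ 0.01 -0.09 -0.  ] shift [-0.13 -0.1   2.38] q [-0.33  0.4   0.29  1.6  -0.12  1.17  1.75] w 0.0871
```

View pics/g1.png

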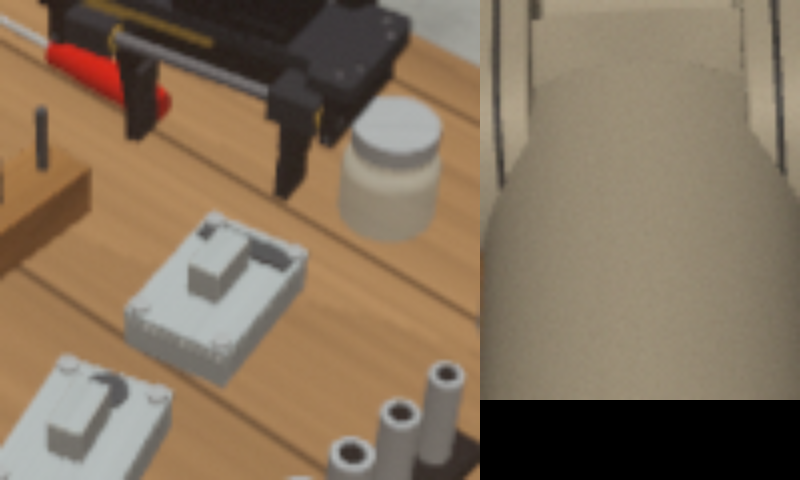

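The side view shows the open fingertips at crop (140,135) and (288,195), straddling the rib at (218,262). I descend and close.

Request:
{"api": "drive_tool", "payload": {
  "series": [0,0,0,-0.1,-0.1,0,1,0,0,0,-0.1,-0.1,0.5,1,0,0,0,-0.1,-0.1,1.0,1,0,0,0,-0.1,-0.1,1.5,1,0,0,0,-0.1,-0.1,1.9,1,0,0,0,-0.1,-0.1,1.9,1,0,0,0,-0.1,-0.1,1.9,1]
}}

```text
time: 2.45
ee_pos: [0.6272, 0.0165, 0.0818]
eef_rot: [-0.098, 0.995, 0.0, 0.001]
ft_force: [0.2, 0.4, 0.6]
width: 0.0872
grip_force: 0.0
```

```bash
python3 -c "
from h import *
go(.624,.016,.056,101.2)"
```

```text
t 2.45 turn [-0.    0.01  0.01] shift [0.08 0.   0.64] q [-0.31  0.48  0.28  1.64 -0.15  1.04  1.77] w 0.0872
```

Request:
{"api": "drive_tool", "payload": {
  "series": [0,0,0,0.1,0,0.3,1,0,0,0,0.1,0,0.6,1,0,0,0,0.1,0,0.62,1,0,0,0,0.1,0,0.62,-1,0,0,0,0.1,0,0.62,-1,0,0,0,0.1,0,0.62,-1,0,0,0,0.1,0,0.62,-1,0,0,0,0.1,0,0.62,-1,0,0,0,0.1,0,0.62,-1,0,0,0,0.1,0,0.62,-1]
}}

```text
time: 3.28
ee_pos: [0.6227, 0.0156, 0.0559]
eef_rot: [-0.098, 0.995, 0.0, 0.0]
ft_force: [0.0, 0.2, -0.8]
width: 0.0482
grip_force: 0.0
```

```bash
python3 -c "
from h import *
go(.624,.016,.056,101.2)"
```

```text
t 3.28 turn [0.   0.   0.01] shift [-0.03  0.   -0.  ] q [-0.31  0.5   0.27  1.67 -0.15  0.99  1.78] w 0.0482
```

Closing still in progress.

Request:
{"api": "drive_tool", "payload": {
  "series": [0,0,0,0,0,0,-1,0,0,0,0,0,0,-1,0,0,0,0,0,0,-1,0,0,0,0,0,0,-1,0,0,0,0,0,0,-1,0,0,0,0,0,0,-1,0,0,0,0,0,0,-1,0,0,0,0,0,0,-1],
  "grip_force": 30
}}

```text
time: 3.95
ee_pos: [0.6225, 0.0156, 0.0557]
eef_rot: [-0.098, 0.995, 0.0, -0.0]
ft_force: [0.5, 0.8, 0.0]
width: 0.0217
grip_force: 30.0
```

Request:
{"api": "drive_tool", "payload": {
  "series": [0,0,0,0,0,-0.3,-1,0,0,0,0,0,-0.7,-1,0,0,0,0,0,-1.2,-1,0,0,0,0,0,-1.8,-1,0,0,0,0,0,-2.4,-1,0,0,0,0,0,-3.0,-1,0,0,0,0,0,-3.5,-1,0,0,0,0,0,-3.8,-1,0,0,0,0,0,-3.8,-1,0,0,0,0,0,-3.8,-1]
}}

```text
time: 4.78
ee_pos: [0.6225, 0.0155, 0.2076]
eef_rot: [-0.098, 0.995, 0.0, 0.0]
ft_force: [0.1, 0.2, -3.7]
width: 0.0218
grip_force: 30.0
```

```bash
python3 -c "
from h import *
go(.478,.36,.207,88)
go(.478,.36,.207,101)
s=telemetry.read_state();print(s['ft_force'])"
```

```text
t 4.78 turn [0.   0.   2.65] shift [1.87 9.15 0.02] q [-0.33  0.35  0.3   1.53 -0.11  1.27  1.75] w 0.0218
t 4.78 turn [0.   0.   0.05] shift [1.87 9.15 0.02] q [-0.33  0.35  0.3   1.53 -0.11  1.27  1.75] w 0.0218
[ 0.12060355  0.15581966 -3.6974    ]
```

Request:
{"api": "drive_tool", "payload": {
  "series": [0,0,0.1,0.1,0.4,0,-1,0,0,0.3,0.2,1.1,0,-1,0,0,0.6,0.4,1.9,0,-1,0,0,0.9,0.6,2.8,0,-1,0,0,1.2,0.8,3.7,0,-1,0,0,1.5,0.9,4.6,0,-1,0,0,1.8,1.1,5.5,0,-1,0,0,2.1,1.3,6.3,0,-1,0,0,2.4,1.5,7.1,0,-1,0,0,2.6,1.6,7.8,0,-1]
}}

```text
time: 5.62
ee_pos: [0.4966, 0.3109, 0.2058]
eef_rot: [0.015, 1.0, -0.001, -0.001]
ft_force: [1.1, 0.4, -2.6]
width: 0.0216
grip_force: 30.0
```

Request:
{"api": "drive_tool", "payload": {
  "series": [0,0,0,0.2,0.5,0,-1,0,0,0,0.3,1.0,0,-1,0,0,0,0.3,1.3,0,-1,0,0,0,0.3,1.3,0,-1,0,0,0,0.3,1.3,0,-1]
}}

```text
time: 6.03
ee_pos: [0.4886, 0.361, 0.2064]
eef_rot: [0.015, 1.0, -0.001, -0.001]
ft_force: [0.1, 0.0, -1.7]
width: 0.0219
grip_force: 30.0
```

```bash
python3 -c "
from h import *
go(.478,.36,.063,88)
cv2.imwrite('pics/t1.png',camera('side')[100:300,80:400,::-1].repeat(2,0).repeat(2,1))"
```

```text
t 6.03 turn [-0.02 -0.02  0.05] shift [ 0.26 -0.03  3.58] q [-0.82  0.31  0.13  1.57 -0.04  1.26  0.86] w 0.0219
```

View pics/t1.png

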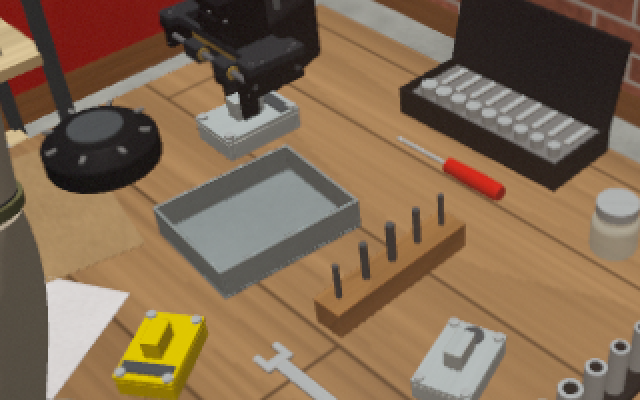

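The cover is held level at (248,125) in the crop, behind and above the tray, whose rim corners are at (155,212), (287,148) and (359,205). I check the tray centre against the side camera.

```bash
python3 -c "
from h import *
P=ray('side',np.array([(155,212),(287,148),(359,205)])/2+[80,100],.045);print(P,(P[0]+P[2])/2)"
```

```text
[[0.38060257 0.44185054 0.045     ]
 [0.58633058 0.42667618 0.045     ]
 [0.57103993 0.25863103 0.045     ]] [0.47582125 0.35024078 0.045     ]
```

Request:
{"api": "drive_tool", "payload": {
  "series": [0,0,0,0.2,0,0.3,-1,0,0,0,0.2,0,0.8,-1,0,0,0,0.2,0,1.3,-1,0,0,0,0.2,0,1.8,-1,0,0,0,0.2,0,2.2,-1,0,0,0,0.2,0,2.3,-1,0,0,0,0.2,0,2.3,-1]
}}

```text
time: 6.67
ee_pos: [0.4807, 0.3599, 0.1145]
eef_rot: [0.016, 1.0, -0.001, -0.001]
ft_force: [0.1, -0.3, -3.1]
width: 0.0216
grip_force: 30.0
```

```bash
python3 -c "
from h import *
go(.478,.36,.061,88)"
```

```text
t 6.67 turn [-0.03 -0.02  0.03] shift [0.06 0.   1.34] q [-0.82  0.38  0.12  1.68 -0.05  1.08  0.86] w 0.0216
```

Request:
{"api": "drive_tool", "payload": {
  "series": [0,0,0,0,-0.15,0.2,-1,0,0,0,0,-0.15,0.5,-1,0,0,0,0,-0.15,0.8,-1,0,0,0,0,-0.15,1.1,-1,0,0,0,0,-0.15,1.3,-1,0,0,0,0,-0.15,1.35,-1,0,0,0,0,-0.15,1.35,-1]
}}

```text
time: 7.25
ee_pos: [0.4801, 0.3556, 0.0609]
eef_rot: [0.015, 1.0, -0.0, -0.001]
ft_force: [-0.9, -0.4, -3.1]
width: 0.0216
grip_force: 30.0
```

Request:
{"api": "drive_tool", "payload": {
  "series": [0,0,0,0,0,0,0.4,0,0,0,0,0,0,0.4,0,0,0,0,0,0,0.4,0,0,0,0,0,0,0.4,0,0,0,0,0,0,0.4,0,0,0,0,0,0,0.4]
}}

```text
time: 7.75
ee_pos: [0.4806, 0.3559, 0.0621]
eef_rot: [0.015, 1.0, 0.0, 0.0]
ft_force: [0.6, -0.1, 0.0]
width: 0.0536
grip_force: 0.0
```

Request:
{"api": "drive_tool", "payload": {
  "series": [0,0,0,0,0,-0.3,0.6,0,0,0,0,0,-0.7,0.8,0,0,0,0,0,-1.3,1,0,0,0,0,0,-2.0,1,0,0,0,0,0,-2.8,1,0,0,0,0,0,-3.5,1,0,0,0,0,0,-4.0,1,0,0,0,0,0,-4.0,1,0,0,0,0,0,-4.0,1]
}}

```text
time: 8.5
ee_pos: [0.481, 0.3561, 0.2238]
eef_rot: [0.015, 1.0, 0.001, 0.001]
ft_force: [0.6, 0.1, 0.3]
width: 0.0867
grip_force: 0.0
```

```bash
python3 -c "
from h import *
go(.4775,-.009,.21,109)
cv2.imwrite('pics/t2.png',camera('side')[100:300,80:400,::-1].repeat(2,0).repeat(2,1))"
```

```text
t 8.50 turn [ 0.02  0.03 -4.15] shift [-0.19 -9.13  0.32] q [-0.82  0.28  0.13  1.58 -0.04  1.29  0.85] w 0.0867
```

View pics/t2.png

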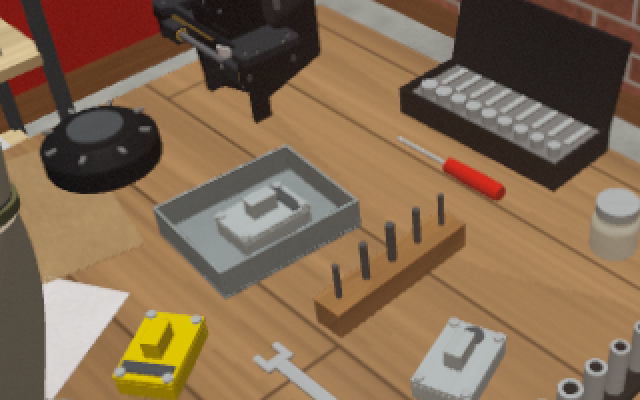

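The bar-tag cover lies flat in the tray at crop (263,218), with the gripper clear of it. Next is the round-tag cover at (460,358).

Request:
{"api": "drive_tool", "payload": {
  "series": [0,0,-0.3,0,-0.7,0,1,0,0,-0.7,0,-1.6,0,1,0,0,-1.1,0,-2.5,0,1,0,0,-1.5,-0.1,-3.5,0,1,0,0,-2.0,-0.1,-4.5,0,1,0,0,-2.4,-0.1,-5.4,0,1,0,0,-2.9,-0.1,-6.4,0,1,0,0,-3.3,-0.1,-7.3,0,1,0,0,-3.7,-0.2,-8.2,0,1,0,0,-4.1,-0.2,-8.8,0,1]
}}

```text
time: 9.38
ee_pos: [0.4768, -0.0001, 0.2209]
eef_rot: [-0.162, 0.987, -0.0, -0.001]
ft_force: [0.3, -0.8, -0.4]
width: 0.0876
grip_force: 0.0
```

Request:
{"api": "drive_tool", "payload": {
  "series": [0,0,0,0,-0.3,0.3,1,0,0,0,0,-0.3,0.8,1,0,0,0,0,-0.3,1.4,1,0,0,0,0,-0.3,2.0,1,0,0,0,0,-0.3,2.4,1,0,0,0,0,-0.3,2.4,1,0,0,0,0,-0.3,2.4,1,0,0,0,0,-0.3,2.4,1]
}}

```text
time: 10.05
ee_pos: [0.4817, -0.0077, 0.1264]
eef_rot: [-0.163, 0.987, -0.0, 0.0]
ft_force: [0.3, -0.3, 0.5]
width: 0.0867
grip_force: 0.0
```

```bash
python3 -c "
from h import *
go(.4775,-.009,.056,109)
cv2.imwrite('pics/t3.png',cv2.resize(camera('side')[190:330,240:420,::-1],None,fx=3,fy=3))"
```

```text
t 10.05 turn [-0.    0.   -0.05] shift [0.11 0.   1.76] q [-0.43  0.12  0.38  1.99 -0.05  1.04  1.87] w 0.0867
```

View pics/t3.png

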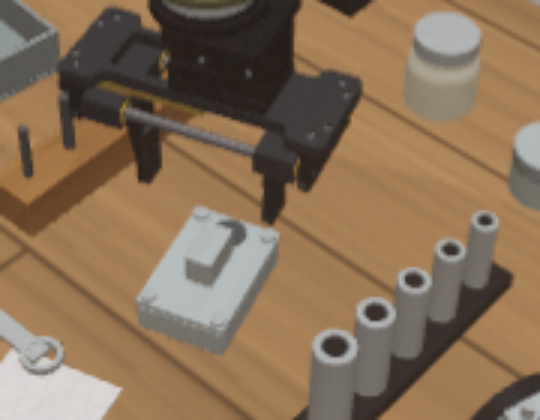

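The fingertips, at crop (148,180) and (272,215), straddle the round-tag cover's rib at (212,248). I descend and grip.

Request:
{"api": "drive_tool", "payload": {
  "series": [0,0,0,0.1,0,0.4,1,0,0,0,0.1,0,0.8,1,0,0,0,0.1,0,1.2,1,0,0,0,0.1,0,1.55,1,0,0,0,0.1,0,1.75,1,0,0,0,0.1,0,1.75,1,0,0,0,0.1,0,1.75,1]
}}

```text
time: 10.68
ee_pos: [0.4781, -0.0089, 0.0564]
eef_rot: [-0.163, 0.987, 0.0, 0.0]
ft_force: [0.1, 0.2, 0.5]
width: 0.087
grip_force: 0.0
```

Request:
{"api": "drive_tool", "payload": {
  "series": [0,0,0,0,0,0,-1,0,0,0,0,0,0,-1,0,0,0,0,0,0,-1,0,0,0,0,0,0,-1,0,0,0,0,0,0,-1,0,0,0,0,0,0,-1,0,0,0,0,0,0,-1,0,0,0,0,0,0,-1,0,0,0,0,0,0,-1,0,0,0,0,0,0,-1]
}}

```text
time: 11.52
ee_pos: [0.4776, -0.009, 0.0557]
eef_rot: [-0.163, 0.987, 0.0, -0.0]
ft_force: [-0.2, 0.6, 0.7]
width: 0.0281
grip_force: 0.0
```

Request:
{"api": "drive_tool", "payload": {
  "series": [0,0,0,0,0,0,-1,0,0,0,0,0,0,-1,0,0,0,0,0,0,-1,0,0,0,0,0,0,-1,0,0,0,0,0,0,-1,0,0,0,0,0,0,-1]
}}

```text
time: 12.02
ee_pos: [0.4776, -0.0089, 0.0557]
eef_rot: [-0.163, 0.987, 0.0, -0.0]
ft_force: [-0.7, 1.4, -0.3]
width: 0.0218
grip_force: 30.0
```

Request:
{"api": "drive_tool", "payload": {
  "series": [0,0,0,0,0,-0.3,-1,0,0,0,0,0,-0.7,-1,0,0,0,0,0,-1.3,-1,0,0,0,0,0,-2.0,-1,0,0,0,0,0,-2.8,-1,0,0,0,0,0,-3.6,-1,0,0,0,0,0,-4.4,-1,0,0,0,0,0,-5.0,-1,0,0,0,0,0,-5.4,-1,0,0,0,0,0,-5.4,-1]
}}

```text
time: 12.85
ee_pos: [0.4789, -0.0091, 0.2747]
eef_rot: [-0.163, 0.987, 0.0, 0.002]
ft_force: [0.7, 0.6, -2.9]
width: 0.0219
grip_force: 30.0
```

```bash
python3 -c "
from h import *
go(.479,-.337,.271,73.3)"
```

```text
t 12.85 turn [0.01 0.06 7.08] shift [ 2.63 -7.77  0.08] q [-0.45 -0.03  0.37  1.81  0.01  1.36  1.81] w 0.0219
```

Request:
{"api": "drive_tool", "payload": {
  "series": [0,0,0.3,0.1,-0.3,0,-1,0,0,0.8,0.3,-0.9,0,-1,0,0,1.5,0.5,-1.6,0,-1,0,0,2.2,0.8,-2.4,0,-1,0,0,2.9,1.1,-3.2,0,-1,0,0,3.6,1.4,-4.0,0,-1,0,0,4.4,1.6,-4.8,0,-1,0,0,5.1,1.9,-5.6,0,-1,0,0,5.8,2.2,-6.4,0,-1,0,0,6.4,2.4,-7.0,0,-1]
}}

```text
time: 13.68
ee_pos: [0.4744, -0.3087, 0.2697]
eef_rot: [0.119, 0.993, -0.001, -0.001]
ft_force: [1.0, -1.4, -3.8]
width: 0.0215
grip_force: 30.0
```

```bash
python3 -c "
from h import *
go(.479,-.337,.271,73.3)"
```

```text
t 13.68 turn [-0.02 -0.03  0.61] shift [-0.28 -0.66 -0.03] q [-0.1   0.21  0.7   1.61 -0.14  1.37  1.95] w 0.0215
```

Request:
{"api": "drive_tool", "payload": {
  "series": [0,0,0.3,-0.1,-0.3,0,-1,0,0,0.6,-0.2,-0.6,0,-1,0,0,0.6,-0.2,-0.6,0,-1,0,0,0.6,-0.2,-0.6,0,-1,0,0,0.6,-0.2,-0.6,0,-1]
}}

```text
time: 14.1
ee_pos: [0.4792, -0.3288, 0.2711]
eef_rot: [0.14, 0.99, 0.0, -0.0]
ft_force: [0.5, 0.5, -2.1]
width: 0.0216
grip_force: 30.0
```

```bash
python3 -c "
from h import *
go(.479,-.337,.235,73.4)
a=camera('side');b=camera('top')
x=cv2.resize(a[240:400,380:500],None,fx=3.3,fy=3.3);y=cv2.resize(b[180:340,410:530],None,fx=3.3,fy=3.3)
cv2.imwrite('pics/e1.png',cv2.hconcat([x,y])[:,:,::-1])"
```

```text
t 14.10 turn [ 0.01 -0.01  0.09] shift [-0.05 -0.2   0.9 ] q [-0.06  0.26  0.71  1.57 -0.17  1.38  1.95] w 0.0216
```

View pics/e1.png

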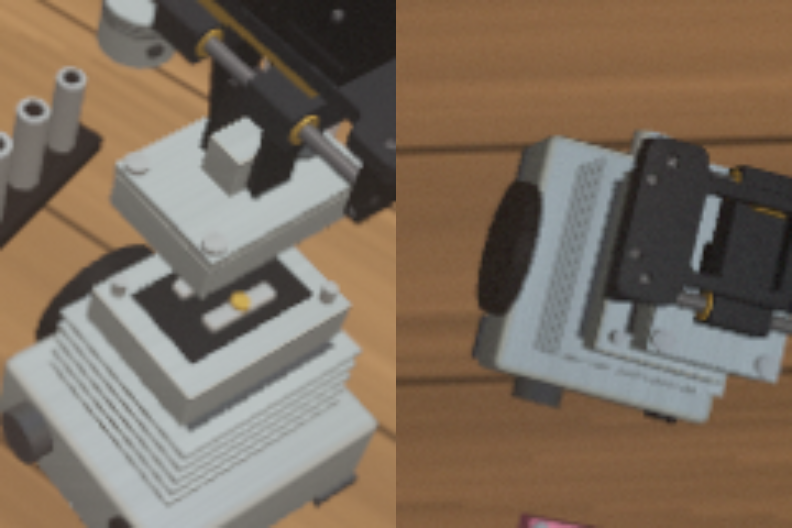

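The side crop shows the cover level and parallel to the seat, well above the pins at (120,288) and (328,293). I correct sideways, then go down slowly.

Request:
{"api": "drive_tool", "payload": {
  "series": [0,0,0.1,-0.05,-0.1,0,-1,0,0,0.1,-0.05,-0.2,0,-1,0,0,0.1,-0.05,-0.2,0.2,-1,0,0,0.1,-0.05,-0.2,0.4,-1,0,0,0.1,-0.05,-0.2,0.6,-1,0,0,0.1,-0.05,-0.2,0.75,-1,0,0,0.1,-0.05,-0.2,0.75,-1,0,0,0.1,-0.05,-0.2,0.75,-1]
}}

```text
time: 14.87
ee_pos: [0.4784, -0.3382, 0.2412]
eef_rot: [0.146, 0.989, 0.0, -0.0]
ft_force: [-0.4, -0.1, -3.5]
width: 0.0217
grip_force: 30.0
```

```bash
python3 -c "
from h import *
go(.479,-.337,.232,73.4)
a=camera('side')
cv2.imwrite('pics/e2.png',cv2.resize(a[240:380,390:500],None,fx=4.2,fy=4.2,interpolation=cv2.INTER_CUBIC)[:,:,::-1])"
```

```text
t 14.87 turn [ 0.   -0.01 -0.03] shift [-0.    0.03  0.23] q [-0.04  0.29  0.71  1.61 -0.19  1.32  1.97] w 0.0217
```

View pics/e2.png

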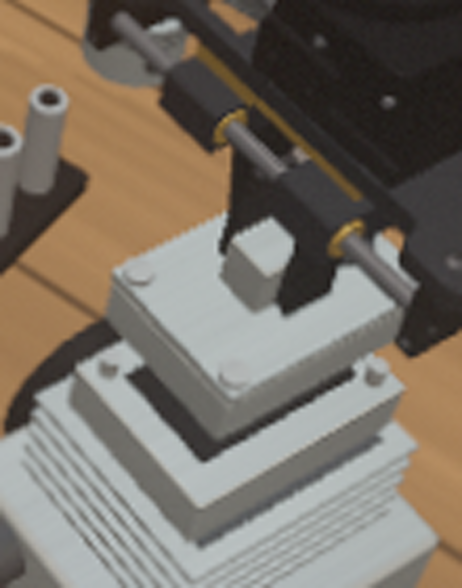

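Run:
```python
from h import *
f=lambda p:np.array([p])/4.2+[390,240]
a=np.radians(-16.6);c,s=np.cos(a),np.sin(a);Rm=np.array([[c,-s],[s,c]])
def cen(n,px,z,dx,dy): print(n,ray("side",f(px),z)[0,:2]-Rm@[dx,dy])
b=.2412-.0557
cen("cover near bottom",(216,438),b,-.052,-.035)
cen("cover near top",(220,403),b+.03,-.052,-.035)
cen("cover left top",(111,277),b+.03,-.052,.035)
cen("seat near",(198,503),.15,-.056,-.04)
cen("seat left",(76,367),.15,-.056,.04)
cen("seat right",(404,384),.15,.056,-.04)
```

```text
cover near bottom [ 0.48266492 -0.33705556]
cover near top [ 0.47559822 -0.33673521]
cover left top [ 0.47698006 -0.34051349]
seat near [ 0.48241824 -0.33645863]
seat left [ 0.4803258  -0.34005757]
seat right [ 0.48072627 -0.33685141]
```

Cover and seat centres agree to about 3 mm in the same camera. I make the last descent to about 16 mm over the pins, and settle.

Request:
{"api": "drive_tool", "payload": {
  "series": [0,0,0,-0.03,0,0.08,-1,0,0,0,-0.05,0,0.16,-1,0,0,0,-0.05,0,0.22,-1,0,0,0,-0.05,0,0.22,-1,0,0,0,-0.05,0,0.22,-1,0,0,0,-0.05,0,0.22,-1,0,0,0,-0.05,0,0.22,-1,0,0,0,-0.05,0,0.22,-1,0,0,0,-0.05,0,0.22,-1,0,0,0,-0.05,0,0.22,-1]
}}

```text
time: 15.75
ee_pos: [0.4806, -0.339, 0.233]
eef_rot: [0.146, 0.989, 0.0, 0.0]
ft_force: [-0.5, -0.8, -3.7]
width: 0.0219
grip_force: 30.0
```

Request:
{"api": "drive_tool", "payload": {
  "series": [0,0,0,0,0,0,-1,0,0,0,0,0,0,-1,0,0,0,0,0,0,-1,0,0,0,0,0,0,-1,0,0,0,0,0,0,-1]
}}

```text
time: 16.17
ee_pos: [0.4805, -0.339, 0.2329]
eef_rot: [0.146, 0.989, 0.0, -0.0]
ft_force: [0.8, 0.2, -3.5]
width: 0.022
grip_force: 30.0
```

```bash
python3 -c "
from bench import r
print(r.close_job())"
```

```text
the job is handed in; nothing more can be done
None
```

I handed the job in at about 16 s with no verdict shown: the bar-tag cover lies flat and released in the reject tray, and the round-tag cover is gripped still and level about 17 mm over the pin tips, centred to within about 3 mm by my camera measurements.

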